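Rake a lost collar out from under the packing shelf

TASK

A brass collar off the bag sealer has dropped somewhere under the low wire shelf on the packing table. Take the green-handled rake, reach in behind the collar, feel for the floor with the blade and drag the collar out into the red tray at the mouth, keeping the rake level and its blade resting lightly on the floor. Then stand the rake back on its blue mat; leave the carton, stapler and tub where they are.

Things in the scene. Friction and masses are not known exactly. Their poses are not given: they have to be found in the camera images.
- rake_grip (a point): Rake of 160 g: green upright handle block, 30 mm (along the rake) x 22 mm (across) x 75 mm tall. This point: on the handle's axis, 55 mm above its foot; grip its 22 mm here from above. Frame: x along the rake's bar towards the blade, y across, z up. Grip it firmly: a push of more than a few newtons up on the blade twists it in the fingers
- rake_toe (a point): middle of the inner face (towards the handle) of the rake's steel blade, at its lower edge: 185 mm ahead of rake_grip along x and 55 mm below it, level with the handle's foot; same axes. Blade 75 mm wide (y), 28 mm high, 5 mm thick. A flat bar 22 mm wide, 6 mm thick, joins it to the handle, underside 22 mm above the blade's lower edge
- mat: fixed blue mat 300 x 110 mm, 4 mm thick, on which the rake lies at the start; origin: centre of its underside, x along its length (the rake's x points about the same way, within 10 degrees)
- shelf_mouth (a point): middle of the open front (mouth) of the low wire shelf, at table height. Frame: y straight in under the shelf, x along the mouth, z up. The space inside is 130 mm wide (x -65 to 65) and 150 mm deep, with rails 70 mm high at the sides and a wall at the back; the wires' underside is 112 mm above the table
- shelf: the same fixed white shelf with its floor; origin and axes as shelf_mouth; 222 mm wide, 260 mm deep, 120 mm tall. The lost brass collar, 34 mm across, 6 mm high, about 40 g, loose, lies flat somewhere on its floor, centre 35 to 95 mm in from the mouth and up to 45 mm to either side of the middle. The collar's pose is not measured
- shelf_back (a point): inner face of the wall 150 mm in under the shelf, middle, at table height. The grey floor inside runs from the mouth to here; it rises evenly towards the mouth, by 5 mm in all. Its height differs from shelf to shelf: 24 to 52 mm above the table at the mouth, 19 to 47 mm at the back. No reading gives it: feel for it
- catch: fixed red tray at the mouth, origin and axes as shelf_mouth: 160 mm along x, reaching from y = 0 to y = -90 mm, inner floor 3 mm and rims 12 mm above the table, open towards the shelf, so that what is dragged over the floor's edge drops into it
- carton: bystander: cardboard carton 110 x 75 x 45 mm on the shelf's wires, over the rear half; origin: centre of its underside
- stapler: bystander: green and black stapler, 130 x 34 x 36 mm, on the table; origin: centre of its underside
- tub: bystander: white plastic tub, 90 mm across, 60 mm high; origin: centre of its underside

How it is judged:
By the outcome, as a careful person would: the job done as asked, in the order asked, and still so for the second after the job is handed in, with the robot touching nothing.
It also fails if it takes over 61 s, if anything falls off the work surface, if the arm or the gripper's body presses on something with over 40 N, if the wrist force passes 120 N, or if a joint passes its speed limit or range.

ROBOT

A 7-joint arm with a two-finger parallel gripper is mounted at the origin on the work surface. World frame = base frame: x ahead of the robot, y to its left, z up, the work surface at z = 0. Lengths are in m, angles in rad, forces in N, time in s.
With the tool pointing down it reaches from about 0.4 to 0.925 m from the base axis. Payload 4.1 kg.
Tool frame: the origin (TCP) lies at the very end of the fingers, on their centre line; the grasp point (between the pads) lies 19 mm behind it (r.pinch_z is the distance from the TCP to the grasp point, in m); z points along the fingers, y is the line along which they close (so a half turn about z gives the same grasp; the last joint's range is limited). The gripper opens to 85 mm and grips with 20 to 120 N. Pads are 22 mm wide; open, the fingers measure 114 mm over their backs; the gripper's body (76 mm by 85 mm) begins 54 mm behind the grasp point. The pads swing forward as they close: fully open they stand 13 mm farther back than shut.
Start: joints at [-1.359, 0.398, 0.045, 1.537, -0.019, 1.207, -0.051], TCP at [0.199, 0.619, 0.231] pointing down, gripper open.
Joint ranges: [-2.82, 2.82], [-0.49, 2.23], [-1.37, 1.46], [0, 2.46], [-1.36, 4.5], [0.23, 2], [-2.94, 2.94]. Speed limits (rad/s): [2.57, 2.57, 3.14, 3.14, 3.14, 3.14, 3.14].

INTERFACE

Orientations are given as a unit quaternion [w, x, y, z].
In Python, from station import r gives the robot as it stands. The module is installed in compiled form; this text tells all that it offers.
- The arm moves only by the shell command python3 -m creep 'ROWS' [FORCE]. ROWS is text: rows parted by semicolons, each of 5 numbers parted by spaces: the shift along the tool's x, y, z in cm, then the turn about the tool's z in rad, then the opening, from 0 (shut) to 1 (fully open). A call has 1 to 12 rows; each row shifts and turns the commanded pose from where the row before left it, along the tool's axes as they then stand; what a row does not reach is not made up. A row lasts 1/8 s, in which the tool goes at most 62.5 mm and 10.7 degrees, less where a joint would pass 70% of its speed; a pose out of reach is approached as far as the arm can. A call is refused whole if a number of a shift passes 6.25 or a number of a turn 0.188, either way. A call with a gripper value outside its range is refused whole. The fingers move at their own pace and stop on an object; FORCE is the grip in N (left out, the last holds). Time passes only in rows, so rows that do not move let the fingers close. It gives the time, the measured TCP pose, the force and the opening at its end, in the units of the state.
- r.get_state(): the state, without advancing time (a new reading comes with each control period).
- r.capture(name): name is "scene" or "top" or "wrist"; returns a dict with "image" (384x512x3 uint8, red, green, blue), "camera_matrix" (3x3 intrinsics, pixels), "extrinsics" (4x4, takes a point from camera to world coordinates); the wrist camera has in their place "mount" (4x4, takes a point from camera to tool coordinates, whose origin is the TCP and whose axes are the flange's). Camera axes: x right, y up, looking along -z (the intrinsics and any distortion apply to the point x, -y, -z); pixel columns grow to the right and rows downward; lengths in m; the calibration is good to about 2 mm. A picture is of the moment at which its call begins: read the wrist's pose just before it. There is no depth.
- r.finish_job(): hands the job in, once; it reports no verdict.
The state is a dict: "clock": time; "q": joint angles; "qd": joint speeds; "tau": joint torques, N m; "tool_pos": TCP position; "orientation": TCP orientation; "wrist_force": force on the tool from outside, world axes, zero at the start; "wrist_torque": the same for the moment, N m; "width": opening from 0.0 (shut) to 1.0 (fully open).
Only numpy, scipy, OpenCV 4.12 (cv2) and the standard library are available. Lean on these libraries where they do the work, as an engineer would, in place of code of your own. Each camera call takes 0.05 s, during which the arm holds its last target. There are 200 camera calls.

## Working session

There is one attempt and no reset: what is moved stays moved. The work goes in short steps, Python scripts to look and compute and a shell command to move; the robot and the scene stay as the last step left them, time stands still between calls to the robot, and variables do not carry over. Pictures are saved under pics/ and viewed, on a budget of 10 in all, crops included, one or two more only if the job needs it, and the job is handed in when it is done.

```bash
mkdir -p pics
python3 - <<'E'
from station import r
import cv2,numpy as np
s=r.get_state();print(s)
print(r.pinch_z)
ims=[]
for n in("scene","top"):
    c=r.capture(n);np.savez(n,**c);ims.append(c["image"]);print(n,c["camera_matrix"],c["extrinsics"], [k for k in c])
    cv2.imwrite(f"pics/{n}.png",cv2.resize(c["image"][:,:,::-1],(800,600)))
E
```

```text
{'clock': 0.0, 'q': array([-1.35901057,  0.39918246,  0.04499752,  1.53788146, -0.0186873 ,
        1.20692942, -0.05069773]), 'qd': array([ 0.00189044,  0.00093278, -0.00104946, -0.00069655, -0.00079609,
       -0.00020683, -0.0006362 ]), 'tau': array([ 2.63334766e-05, -4.75138056e+01,  1.36484854e+00, -2.54211634e+01,
        1.18174532e-02,  9.76745709e-03,  3.95824344e-06]), 'tool_pos': array([0.19853982, 0.61825791, 0.23026827]), 'orientation': array([-8.67079642e-05,  1.54692916e-01,  9.87962105e-01, -9.86129365e-04]), 'wrist_force': array([0.04413458, 0.16248865, 1.29984328]), 'wrist_torque': array([-0.03847064,  0.0601716 , -0.04422876]), 'width': 0.9998713100083267}
0.0187
scene [[487.61901032   0.         258.99512923]
 [  0.         487.61901032 193.00864104]
 [  0.           0.           1.        ]] [[ 0.72981685 -0.49768009  0.46870235  1.16840683]
 [ 0.68353732  0.54325049 -0.48749937 -0.56203969]
 [-0.01200405  0.67616081  0.73665627  0.94893972]
 [ 0.          0.          0.          1.        ]] ['image', 'camera_matrix', 'extrinsics']
top [[454.48843994   0.         255.47408294]
 [  0.         454.48843994 189.59935378]
 [  0.           0.           1.        ]] [[ 0.01078446  0.99121952 -0.131786    0.48918596]
 [-0.99979918  0.00846262 -0.01816562 -0.01281231]
 [-0.01689086  0.13195544  0.99111173  1.18912716]
 [ 0.          0.          0.          1.        ]] ['image', 'camera_matrix', 'extrinsics']
```

View pics/scene.png

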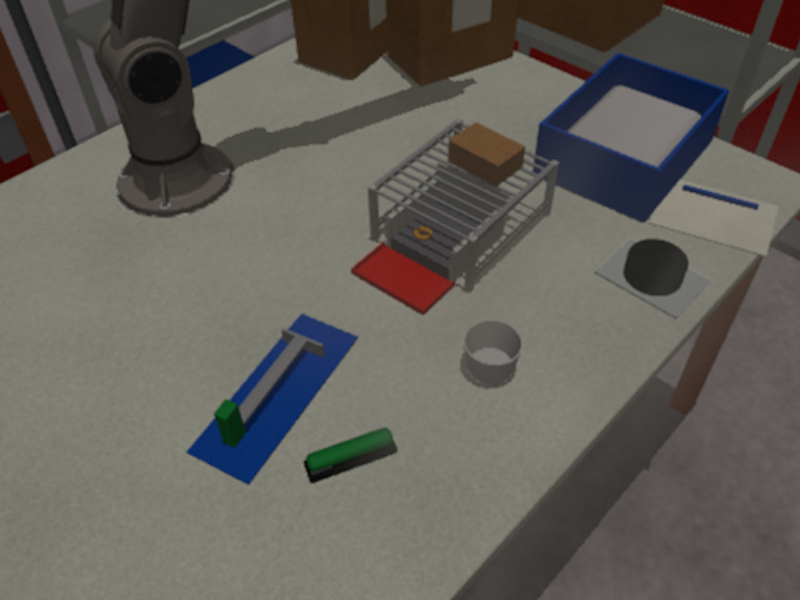

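View pics/top.png

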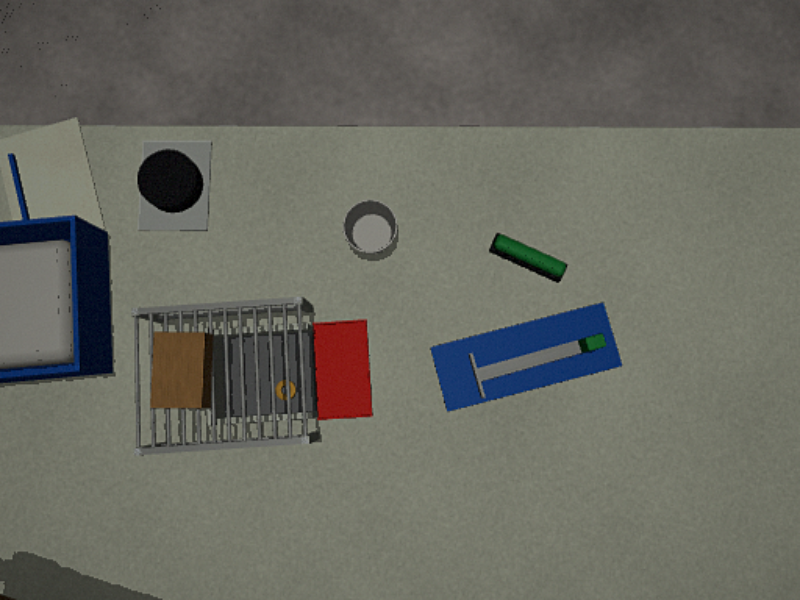

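The scene view shows the rake on its mat (handle about (230,422), blade about (303,342)), the collar under the front of the wires at (423,233), and the red tray at the mouth. The top view shows the handle at (592,342), blade at (478,375), collar at (286,390) and tray at (343,370).

```bash
cat > h.py <<'E'
import numpy as np,cv2
def ray(c,uv):
    K=c["camera_matrix"];T=c["extrinsics"]
    p=np.c_[np.atleast_2d(uv),np.ones(len(np.atleast_2d(uv)))]@np.linalg.inv(K).T
    return T[:3,3],(p*[1,-1,-1])@T[:3,:3].T
def plane(c,uv,z):
    o,d=ray(c,uv);return o+d*((z-o[2])/d[:,2])[:,None]
def tri(c1,u1,c2,u2):
    o1,d1=ray(c1,u1);o2,d2=ray(c2,u2);d1,d2=d1[0],d2[0]
    t=np.linalg.lstsq(np.c_[d1,-d2],o2-o1,rcond=None)[0]
    a,b=o1+t[0]*d1,o2+t[1]*d2;return (a+b)/2,np.linalg.norm(a-b)
def blobs(im,lo,hi,amin=15):
    m=cv2.inRange(cv2.cvtColor(im,cv2.COLOR_RGB2HSV),lo,hi)
    return m,[k for k in cv2.findContours(m,0,2)[0] if cv2.contourArea(k)>amin]
E
python3 - <<'E'
from h import *
C={n:dict(np.load(n+".npz")) for n in("scene","top")}
np.set_printoptions(precision=4,suppress=True)
cols=dict(red=((0,150,80),(6,255,255)),blue=((105,150,50),(125,255,255)),green=((50,120,20),(80,255,255)),brass=((12,120,90),(28,255,255)))
for n,c in C.items():
  for k,(lo,hi) in cols.items():
    m,bs=blobs(c["image"],lo,hi)
    for b in bs:
      (u,v),(w,h),a=cv2.minAreaRect(b)
      print(n,k,"ctr",np.round((u,v),1),"wh",round(w,1),round(h,1),"area",cv2.contourArea(b),"bb",cv2.boundingRect(b))
      if k in("red","blue") and n=="top" : 
        print(plane(c,cv2.boxPoints(cv2.minAreaRect(b)),.012 if k=="red" else .004))
E
```

```text
scene red ctr [257.1 176.6] wh 60.7 26.0 area 1264.0 bb (225, 155, 66, 44)
scene blue ctr [165.9 238.1] wh 6.5 50.4 area 257.5 bb (148, 217, 36, 43)
scene blue ctr [173.9 252.7] wh 43.4 122.8 area 2985.5 bb (120, 202, 108, 107)
scene blue ctr [405.9  69.1] wh 105.2 64.0 area 1683.5 bb (346, 34, 120, 76)
scene blue ctr [137.9  37.3] wh 18.3 42.5 area 568.0 bb (120, 26, 42, 30)
scene green ctr [222.5 287.8] wh 11.8 56.0 area 507.0 bb (196, 274, 53, 27)
scene green ctr [147.  270.5] wh 29.4 14.9 area 336.0 bb (138, 256, 19, 30)
scene brass ctr [268.9 150.2] wh 9.8 4.0 area 20.5 bb (265, 147, 10, 6)
scene brass ctr [310.9  91.7] wh 43.6 17.8 area 575.0 bb (288, 79, 47, 27)
top red ctr [218.8 236.2] wh 62.4 34.7 area 2025.5 bb (200, 205, 38, 64)
[[0.6015 0.153  0.012 ]
 [0.6068 0.0627 0.012 ]
 [0.4468 0.0522 0.012 ]
 [0.4415 0.1409 0.012 ]]
top blue ctr [336.3 227.9] wh 42.5 115.5 area 4693.5 bb (276, 194, 122, 69)
[[ 0.5624 -0.043   0.004 ]
 [ 0.6412 -0.3348  0.004 ]
 [ 0.5344 -0.3593  0.004 ]
 [ 0.457  -0.0711  0.004 ]]
top blue ctr [ 25.  169.5] wh 50.0 143.0 area 621.0 bb (0, 98, 51, 144)
[[0.5054 0.676  0.004 ]
 [0.8931 0.7093 0.004 ]
 [0.8938 0.5716 0.004 ]
 [0.5068 0.5442 0.004 ]]
top green ctr [378.9 219.1] wh 8.2 15.5 area 106.0 bb (371, 214, 17, 11)
top green ctr [338.6 163.2] wh 48.0 9.8 area 416.0 bb (316, 150, 46, 27)
top brass ctr [178.  249.5] wh 11.0 4.0 area 26.0 bb (176, 244, 5, 12)
top brass ctr [113.1 236.5] wh 32.6 48.3 area 1469.0 bb (96, 213, 35, 48)
```

```bash
cat >> h.py <<'E'
from scipy.spatial.transform import Rotation as R
M=np.array([.521,.147]);A=.0655
def shelf(p): # world->shelf xy
    d=np.asarray(p)[:2]-M;c,s=np.cos(A),np.sin(A);return np.array([c*d[0]+s*d[1],-s*d[0]+c*d[1]])
def world(q):
    c,s=np.cos(A),np.sin(A);return M+np.array([c*q[0]-s*q[1],s*q[0]+c*q[1]])
def rot(s): return R.from_quat(np.roll(s["orientation"],-1))
def togo(s,target,yaw): # tool-axis cm shift (axes now), tool-z turn, axes after turn
    Rm=rot(s);x=Rm.as_matrix()[:,0];y0=np.arctan2(x[1],x[0]);d=np.array(target)-s["tool_pos"]
    turn=-((yaw-y0+np.pi)%(2*np.pi)-np.pi)
    return np.round(100*Rm.inv().apply(d),2),round(turn,3),np.round(100*(Rm*R.from_rotvec([0,0,turn])).inv().apply(d),2)
E
python3 - <<'E'
from h import *
from station import r
np.set_printoptions(precision=4,suppress=True)
C={n:dict(np.load(n+".npz")) for n in("scene","top")}
P={}
for n,c in C.items():
  box=(255,140,30,18) if n=="scene" else (170,238,25,22)
  x,y,w,h=box;m,_=blobs(c["image"],(10,90,50),(30,255,255))
  z=np.zeros_like(m);z[y:y+h,x:x+w]=m[y:y+h,x:x+w];pts=cv2.findNonZero(z)
  (u,v),rad=cv2.minEnclosingCircle(pts);P[n]=(u,v);print(n,u,v,rad,cv2.boundingRect(pts))
p,e=tri(C["scene"],P["scene"],C["top"],P["top"]);print("collar",p,e,"shelf",shelf(p))
for z in(.03,.04,.05):print([shelf(plane(C[n],P[n],z)[0]) for n in P])
c=C["top"];hsv=cv2.cvtColor(c["image"],cv2.COLOR_RGB2HSV)
# handle top: brightest green pixels
m=cv2.inRange(hsv,(50,120,20),(80,255,255));m[:205]=0;m[235:]=0
ys,xs=np.nonzero(m);V=hsv[ys,xs,2];b=V>np.median(V)
m2=np.zeros_like(m);m2[ys[b],xs[b]]=255
print("V",np.percentile(V,[0,25,50,75,100]),cv2.minAreaRect(cv2.findNonZero(m2)))
hc=plane(c,cv2.minAreaRect(cv2.findNonZero(m2))[0],.079)[0];print("handle",hc)
# grey bar/blade on mat
g=cv2.inRange(hsv,(0,0,60),(180,70,255));g[:222]=0;g[258:]=0;g[:,:296]=0;g[:,372:]=0
_,bs=None,[k for k in cv2.findContours(g,0,2)[0] if cv2.contourArea(k)>40]
for k in bs: print(cv2.boundingRect(k),cv2.contourArea(k))
bl=plane(c,[[301.5,226],[310,254]],.032);print("blade ends",bl,bl.mean(0))
d=bl.mean(0)-hc;print("yaw",np.degrees(np.arctan2(d[1],d[0])),np.linalg.norm(d[:2]))
s=r.get_state();yaw=np.arctan2(d[1],d[0]);print(togo(s,[hc[0],hc[1],.15],yaw))
E
```

```text
scene 270.3636474609375 149.0 5.724496364593506 (265, 145, 12, 9)
top 182.2586212158203 249.12069702148438 6.534783363342285 (176, 243, 13, 13)
collar [0.4894 0.1934 0.0248] 8.78703146818791e-05 shelf [-0.0285  0.0483]
[array([-0.0249,  0.0438]), array([-0.0285,  0.0475])]
[array([-0.0181,  0.0352]), array([-0.0286,  0.0457])]
[array([-0.0113,  0.0265]), array([-0.0287,  0.0439])]
V [ 20.  67.  88.  92. 107.] ((381.10003662109375, 218.30001831054688), (6.957010269165039, 10.751744270324707), 71.56504821777344)
handle [ 0.569  -0.2989  0.079 ]
(310, 241, 62, 17) 463.0
(300, 222, 72, 33) 522.5
blade ends [[ 0.5509 -0.1094  0.032 ]
 [ 0.4808 -0.1306  0.032 ]] [ 0.5158 -0.12    0.032 ]
yaw 106.55470689352128 0.18659375007926102
(array([-63.3 , -75.99,   8.18]), np.float64(0.971), array([-98.46,   9.38,   8.18]))
```

```bash
python3 -m creep '-3 -4 0 0 1;-3.9 -4.7 0 0 1;-3.9 -4.7 0 0 1;-3.9 -4.7 0 0 1;-3.9 -4.7 0 0 1;-3.9 -4.7 0 0 1;-3.9 -4.7 0 0 1;-3.9 -4.7 0 0 1;-3.9 -4.7 0 0 1;-3.9 -4.7 0 0 1;-3.9 -4.7 0 0 1;-3.9 -4.7 0 0 1' 100
python3 - <<'E'
from h import *;from station import r
s=r.get_state();print(s["tool_pos"],s["clock"],togo(s,[.569,-.299,.16],np.radians(106.5)))
E
```

```text
clock: 1.6
tool_pos: [0.4657, -0.0534, 0.2313]
orientation: [0.0, 0.154, 0.988, 0.0]
wrist_force: [1.1, 0.2, -0.7]
width: 1.0
[ 0.46573082 -0.0534415   0.23132472] 1.6 (array([-17.33, -20.24,   7.12]), np.float64(0.973), array([-26.48,   2.92,   7.12]))
```

```bash
python3 -m creep '-4.3 -4.5 0 0 1;-4.3 -4.5 0 0 1;-4.3 -4.5 0 0 1;-4.3 -4.5 0 0 1;0 -2 0 0 1;0 0 0 .162 1;0 0 0 .162 1;0 0 0 .162 1;0 0 0 .162 1;0 0 0 .162 1;0 0 0 .162 1;0 0 0 0 1'
python3 - <<'E'
from h import *;from station import r
s=r.get_state();print(s["tool_pos"],s["clock"],togo(s,[.569,-.299,.16],np.radians(106.5)))
c=r.capture("wrist");np.savez("w1",tool=s["tool_pos"],q=s["orientation"],**c);print(c["mount"])
cv2.imwrite("pics/w1.png",c["image"][:,:,::-1])
E
```

```text
clock: 3.1
tool_pos: [0.5675, -0.2936, 0.2309]
orientation: [-0.001, 0.597, 0.802, 0.0]
wrist_force: [0.2, -0.7, 0.0]
width: 1.002
[ 0.56753891 -0.29359084  0.23085373] 3.1 (array([-0.57, -0.01,  7.08]), np.float64(0.003), array([-0.57, -0.01,  7.08]))
[[-7.20065467e-04  9.51132629e-01  3.08781806e-01  7.97628739e-02]
 [ 9.99999689e-01  7.84519582e-04 -8.45805348e-05  3.99949272e-04]
 [-3.22692680e-04  3.08781649e-01 -9.51132898e-01 -1.43135819e-01]
 [ 0.00000000e+00  0.00000000e+00  0.00000000e+00  1.00000000e+00]]
```

View pics/w1.png

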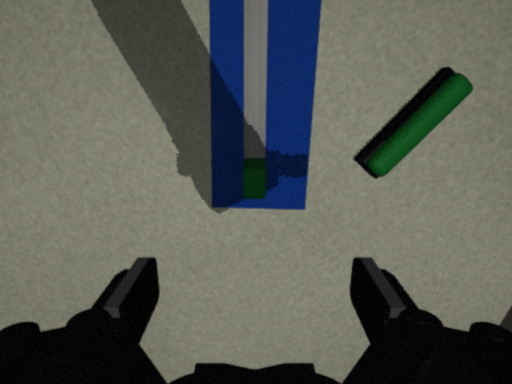

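The wrist view shows the handle block at (255,178) and the bar running straight up the picture, so the yaw is aligned. The stapler is off to the right.

```bash
cat >> h.py <<'E'
def wcam(s,c):
    T=np.eye(4);T[:3,:3]=rot(s).as_matrix();T[:3,3]=s["tool_pos"];return dict(c,extrinsics=T@c["mount"])
E
python3 - <<'E'
from h import *
np.set_printoptions(precision=4,suppress=True)
f=dict(np.load("w1.npz"));s=dict(tool_pos=f["tool"],orientation=f["q"]);c=wcam(s,f)
hsv=cv2.cvtColor(f["image"],cv2.COLOR_RGB2HSV)
m=cv2.inRange(hsv,(50,120,10),(80,255,255));m[:,320:]=0
k=max(cv2.findContours(m,0,2)[0],key=cv2.contourArea);print(cv2.boundingRect(k))
print(hsv[150:205:4,255])
x,y,w,h=cv2.boundingRect(k)
for v in(y,y+h/2,y+h):print(v,plane(c,[[x+w/2-.5,v-.5]],.079)[0])
print("w",np.linalg.norm(np.diff(plane(c,[[x,y+h/2],[x+w,y+h/2]],.079),axis=0)))
g=cv2.inRange(hsv,(0,0,40),(180,80,255))
for v in(20,80,130):
  u=np.nonzero(g[v,236:280])[0]+236;print(v,u.min(),u.max(),plane(c,[[u.mean(),v]],.032)[0])
b=cv2.inRange(hsv,(105,120,20),(125,255,255));k=max(cv2.findContours(b,0,2)[0],key=cv2.contourArea)
print("mat end",plane(c,[[212,208],[305,209]],.004))
E
```

```text
(243, 158, 23, 40)
[[ 24  24  53]
 [ 25  28  54]
 [ 64 113  36]
 [ 63 165  31]
 [ 65 222  23]
 [ 68 221  37]
 [ 66 218  41]
 [ 61 168  44]
 [ 67 230  40]
 [ 66 211  41]
 [ 66 248  37]
 [ 67 202  43]
 [ 99 249  43]
 [111 221 105]]
158 [ 0.5621 -0.2746  0.079 ]
178.0 [ 0.5674 -0.2924  0.079 ]
198 [ 0.5729 -0.3108  0.079 ]
w 0.02103682124371108
20 243 267 [ 0.529  -0.1603  0.032 ]
80 244 266 [ 0.544  -0.2104  0.032 ]
130 244 265 [ 0.5573 -0.2565  0.032 ]
mat end [[ 0.5362 -0.3613  0.004 ]
 [ 0.6418 -0.3311  0.004 ]]
```

```bash
python3 -m creep '-.4 0 4.5 0 1;0 0 4.5 0 .8;0 0 4 0 .6;0 0 4 0 .6;0 0 2 0 .6;0 0 0.1 0 .6;0 0 0 0 .3;0 0 0 0 0;0 0 0 0 0;0 0 0 0 0;0 0 0 0 0' 110
python3 - <<'E'
from h import *;from station import r
s=r.get_state();print(s["tool_pos"],s["clock"],s["wrist_force"],s["wrist_torque"],s["width"],togo(s,[.5687,-.2972,.04],np.radians(106.45)))
E
```

```text
clock: 4.53
tool_pos: [0.5703, -0.2994, 0.0422]
orientation: [0.002, 0.598, 0.801, 0.0]
wrist_force: [-1.3, 0.9, 5.4]
width: 0.246
[ 0.57034274 -0.29944124  0.04220647] 4.525 [-1.34125583  0.86039154  5.38031516] [ 0.04629935  0.12899578 -0.02024432] 0.24637812011117585 (array([ 0.26, -0.09,  0.22]), np.float64(0.001), array([ 0.26, -0.09,  0.22]))
```

```bash
python3 -m creep '0 0 -1 0 0;0 0 -2.5 0 0;0 0 -2.5 0 0;0 0 0 .074 0;0 0 0 .074 0;0 0 0 .074 0;0 0 0 0 0;0 0 0 0 0' 120
cat >> h.py <<'E'
YAW=np.pi/2+A
def toe(s):
    x=rot(s).as_matrix()[:,0]; p=s["tool_pos"]+.1876*x;p[2]-=.0382;return p
E
cat > st.py <<'E'
from h import *;from station import r;import sys
np.set_printoptions(precision=4,suppress=True)
s=r.get_state();a=list(map(float,sys.argv[1:]))
p=toe(s);print("t",s["clock"],"toe shelf",shelf(p),"z",p[2],"F",s["wrist_force"],"T",s["wrist_torque"],"w",s["width"])
w=world([a[0],a[1]-.1876]);print(togo(s,[*w,a[2]+.0382],YAW))
print("tool z tilt",rot(s).as_matrix()[:,2])
E
python3 st.py -.019 -.05 .066
```

```text
clock: 5.52
tool_pos: [0.5692, -0.2984, 0.1003]
orientation: [-0.0, 0.683, 0.73, 0.0]
wrist_force: [-0.4, -0.3, -2.0]
width: 0.242
t 5.525 toe shelf [ 0.0186 -0.26  ] z 0.062176479798750114 F [-0.3966 -0.3415 -2.0433] T [-0.0512 -0.0183  0.0508] w 0.24195121963739671
(array([21.01, -3.75, -0.38]), np.float64(0.002), array([21.  , -3.79, -0.38]))
tool z tilt [-0.0001  0.0002 -1.    ]
```

```bash
python3 -m creep '3 -.6 -.2 0 0;4 -.8 -.2 0 0;4 -.8 0 0 0;4 -.8 0 0 0;4 -.8 0 0 0;2 0 0 0 0;0 0 0 0 0;0 0 0 0 0'
python3 st.py -.019 .08 .066
python3 - <<'E'
from h import *;from station import r
c=r.capture("scene");np.savez("s2",**c)
cv2.imwrite("pics/s2.png",cv2.resize(c["image"][90:290,110:370,::-1],(780,600),interpolation=2))
E
```

```text
clock: 6.52
tool_pos: [0.5176, -0.0929, 0.1047]
orientation: [0.001, 0.684, 0.73, 0.0]
wrist_force: [-0.3, -0.5, -1.5]
width: 0.242
t 6.525 toe shelf [-0.019  -0.0515] z 0.06629303477026685 F [-0.3303 -0.5253 -1.5055] T [-0.0628  0.0166 -0.027 ] w 0.2416241712314404
(array([13.15,  0.  ,  0.03]), np.float64(-0.0), array([13.15,  0.  ,  0.03]))
tool z tilt [ 0.0009 -0.0008 -1.    ]
```

View pics/s2.png

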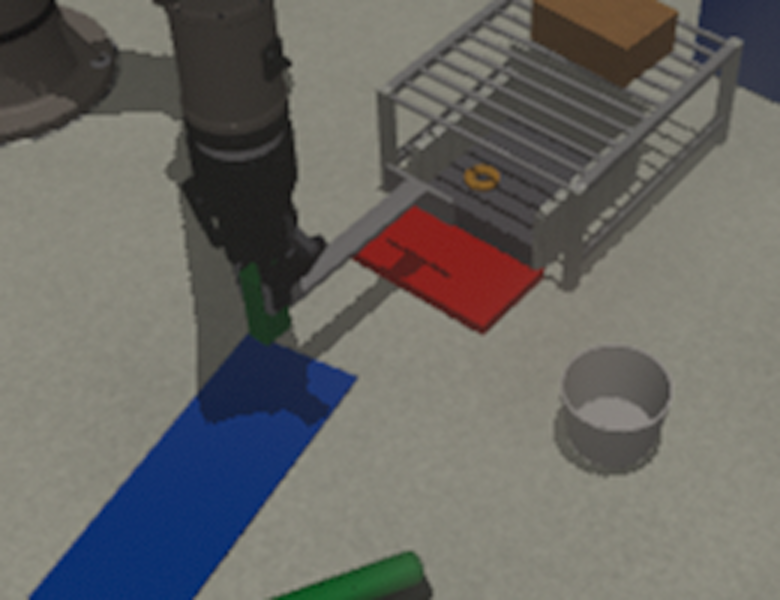

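The view shows the rake level in front of the mouth: blade near (420,195), handle upright, collar at (483,177). Next I insert it.

```bash
python3 -m creep '2 0 0 0 0;2.5 0 0 0 0;2.5 0 0 0 0;2.5 0 0 0 0;2.5 0 0 0 0;1.2 0 0 0 0;0 0 0 0 0;0 0 0 0 0'
python3 st.py -.019 .08 .066
python3 - <<'E'
from h import *;from station import r
c=r.capture("scene");t=r.capture("top");np.savez("s3",**c)
a=cv2.resize(c["image"][110:200,200:330,::-1],(520,360),interpolation=2);b=cv2.resize(t["image"][180:300,80:280,::-1],(520,312),interpolation=2)
np.savez("t3",**t);cv2.imwrite("pics/s3.png",np.vstack([a,b])[:600])
E
```

```text
clock: 7.58
tool_pos: [0.5089, 0.0385, 0.1045]
orientation: [0.0, 0.684, 0.729, -0.0]
wrist_force: [0.2, -0.6, -2.0]
width: 0.244
t 7.575 toe shelf [-0.019   0.0802] z 0.06613312212958994 F [ 0.1676 -0.6022 -2.0378] T [-0.1091 -0.012   0.0174] w 0.2443269510196815
(array([-0.02,  0.02,  0.03]), np.float64(-0.001), array([-0.02,  0.02,  0.03]))
tool z tilt [ 0.0005 -0.0008 -1.    ]
```

View pics/s3.png

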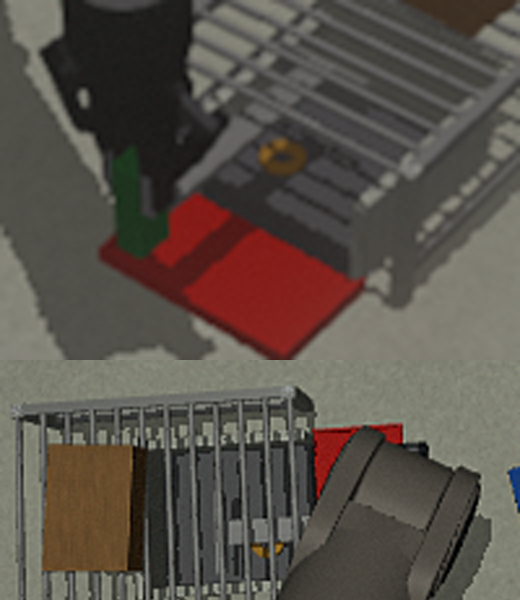

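The upper crop shows the blade past the collar (282,155). The top crop shows the bar across at (265,528), the collar below it at (265,548), and the blade near column 235. I'll go 15 mm deeper for margin, then lower towards the floor.

```bash
python3 -m creep '1 0 0 0 0;.5 0 .2 0 0;0 0 .4 0 0;0 0 .4 0 0;0 0 .4 0 0;0 0 0 0 0;0 0 0 0 0'
python3 st.py -.019 .095 .03;python3 -m creep '0 0 .3 0 0;0 0 .3 0 0;0 0 0 0 0;0 0 0 0 0'
python3 st.py -.019 .095 .03
```

```text
clock: 8.55
tool_pos: [0.5078, 0.0549, 0.0903]
orientation: [0.0, 0.683, 0.73, 0.0]
wrist_force: [0.2, 0.4, -0.9]
width: 0.241
t 8.55 toe shelf [-0.0192  0.0966] z 0.05214844813522107 F [ 0.1628  0.3678 -0.8986] T [-0.0624  0.0068 -0.0358] w 0.24134727928555696
(array([-0.16,  0.02,  2.21]), np.float64(0.0), array([-0.16,  0.02,  2.21]))
tool z tilt [ 0.0001  0.     -1.    ]
clock: 9.05
tool_pos: [0.5078, 0.0551, 0.0843]
orientation: [0.0, 0.683, 0.73, 0.0]
wrist_force: [0.1, -1.0, -0.6]
width: 0.242
t 9.05 toe shelf [-0.0193  0.0968] z 0.04612603043346815 F [ 0.0512 -1.0158 -0.6333] T [-0.0746  0.0028 -0.0244] w 0.24210768781990047
(array([-0.18,  0.02,  1.61]), np.float64(0.001), array([-0.18,  0.02,  1.61]))
tool z tilt [ 0.0001  0.0001 -1.    ]
```

```bash
for i in 1; do python3 -m creep '0 0 .2 0 0;0 0 .2 0 0;0 0 0 0 0' | grep force; python3 st.py -.019 .095 .03|head -1; done;python3 -m creep '0 0 .2 0 0;0 0 .2 0 0;0 0 0 0 0'|grep force
python3 st.py -.019 .095 .03|head -1
```

```text
wrist_force: [-0.1, -0.2, -1.8]
t 9.425 toe shelf [-0.0195  0.0968] z 0.04193388334982012 F [-0.0529 -0.2186 -1.7527] T [-0.0595 -0.0491 -0.0011] w 0.24390011872049117
wrist_force: [0.0, -0.3, -2.1]
t 9.8 toe shelf [-0.0195  0.0968] z 0.037910911988804696 F [ 0.013  -0.2938 -2.1469] T [-0.1095 -0.0433 -0.0276] w 0.24212344037691705
```

```bash
python3 -m creep '0 0 .2 0 0;0 0 0 0 0'|grep force; python3 st.py -.019 .095 .03|head -1;python3 -m creep '0 0 .2 0 0;0 0 0 0 0'|grep force
python3 st.py -.019 .095 .03|head -1
```

```text
wrist_force: [-0.1, -0.4, -1.1]
t 10.05 toe shelf [-0.0194  0.0968] z 0.035989741029349945 F [-0.1423 -0.4189 -1.0999] T [-0.0118 -0.0053  0.0473] w 0.24098259538507655
wrist_force: [-0.6, -0.6, -1.3]
t 10.3 toe shelf [-0.0195  0.0968] z 0.03394668491385691 F [-0.5872 -0.6404 -1.3025] T [-0.0929 -0.0167 -0.0032] w 0.2451591103390798
```

Still free at 34 mm. From here I go in 1 mm steps.

```bash
python3 -m creep '0 0 .1 0 0;0 0 0 0 0'|grep force; python3 st.py -.019 .095 .03|head -1;python3 -m creep '0 0 .1 0 0;0 0 0 0 0'|grep force
python3 st.py -.019 .095 .03|head -1;python3 -m creep '0 0 .1 0 0;0 0 0 0 0'|grep force
python3 st.py -.019 .095 .03|head -1
```

```text
wrist_force: [-0.2, -0.1, -1.6]
t 10.55 toe shelf [-0.0194  0.0968] z 0.03305229816567694 F [-0.2057 -0.0947 -1.6014] T [-0.1343 -0.0269 -0.0117] w 0.2452031713446641
wrist_force: [0.5, -0.6, -1.5]
t 10.8 toe shelf [-0.0194  0.0968] z 0.03206191362746008 F [ 0.4567 -0.6031 -1.5048] T [-0.0156 -0.0045 -0.0491] w 0.24419116079553677
wrist_force: [-0.2, -0.2, -1.5]
t 11.05 toe shelf [-0.0194  0.0968] z 0.031045664467745912 F [-0.1962 -0.2151 -1.5122] T [-0.0168  0.0096  0.026 ] w 0.24043111242992954
```

```bash
python3 -m creep '0 0 .1 0 0;0 0 0 0 0'|grep force; python3 st.py -.019 .095 .03|head -1;python3 -m creep '0 0 .1 0 0;0 0 0 0 0'|grep force
python3 st.py -.019 .095 .03|head -1
```

```text
wrist_force: [-0.4, 0.3, -1.3]
t 11.3 toe shelf [-0.0194  0.0968] z 0.030038604800003435 F [-0.4048  0.2771 -1.3053] T [-0.0817 -0.0308 -0.0106] w 0.2435519179686189
wrist_force: [0.2, -0.5, -0.9]
t 11.55 toe shelf [-0.0194  0.0968] z 0.02904783551407139 F [ 0.1568 -0.4808 -0.8581] T [-0.0787  0.0408 -0.0254] w 0.2409489531207761
```

```bash
python3 -m creep '0 0 .1 0 0;0 0 0 0 0'|grep force; python3 st.py -.019 .095 .03|head -1;python3 -m creep '0 0 .1 0 0;0 0 0 0 0'|grep force
python3 st.py -.019 .095 .03|head -1
```

```text
wrist_force: [-0.2, -0.2, -1.2]
t 11.8 toe shelf [-0.0194  0.0968] z 0.02805694030180529 F [-0.2437 -0.1934 -1.2037] T [-0.0505 -0.0182  0.0072] w 0.24408331633749775
wrist_force: [-0.1, -0.0, -1.4]
t 12.05 toe shelf [-0.0194  0.0968] z 0.02702749036389139 F [-0.1118 -0.0312 -1.4473] T [-0.0458 -0.038  -0.0175] w 0.2453439081890196
```

```bash
python3 -m creep '0 0 .1 0 0;0 0 0 0 0'|grep force; python3 st.py -.019 .095 .03|head -1;python3 -m creep '0 0 .1 0 0;0 0 0 0 0'|grep force
python3 st.py -.019 .095 .03|head -1
```

```text
wrist_force: [-0.0, -1.0, -1.9]
t 12.3 toe shelf [-0.0194  0.0968] z 0.026032259325851098 F [-0.0361 -0.9711 -1.8731] T [-0.0494 -0.0188  0.0389] w 0.23918150659841506
wrist_force: [0.2, 0.2, -1.9]
t 12.55 toe shelf [-0.0194  0.0968] z 0.025050494344001667 F [ 0.2039  0.1905 -1.9023] T [-0.0288  0.013   0.0067] w 0.23888651866231164
```

```bash
python3 -m creep '0 0 .1 0 0;0 0 0 0 0'|grep force; python3 st.py -.019 .095 .03|head -1
```

```text
wrist_force: [0.3, 0.3, -2.9]
t 12.8 toe shelf [-0.0194  0.0968] z 0.024052361739185922 F [ 0.3438  0.2631 -2.8723] T [-0.0637 -0.0386 -0.0206] w 0.23917018021540717
```

```bash
python3 -m creep '0 0 .1 0 0;0 0 0 0 0'|grep force; python3 st.py -.019 .095 .03|head -1
```

```text
wrist_force: [-0.5, 1.0, -0.9]
t 13.05 toe shelf [-0.0194  0.0968] z 0.023031178139246593 F [-0.4793  0.9649 -0.8818] T [-0.1184  0.0172  0.0164] w 0.24351272285848766
```

```bash
python3 -m creep '0 0 .1 0 0;0 0 0 0 0'|grep force; python3 st.py -.019 .095 .03|head -1
```

```text
wrist_force: [0.8, 0.0, -2.2]
t 13.3 toe shelf [-0.0194  0.0968] z 0.022057788484422608 F [ 0.8174  0.0241 -2.1943] T [-0.0447 -0.0084 -0.0078] w 0.24425727105310444
```

```bash
python3 -m creep '0 0 .1 0 0;0 0 0 0 0'|grep force; python3 st.py -.019 .095 .03|head -1
```

```text
wrist_force: [0.5, 1.0, -1.8]
t 13.55 toe shelf [-0.0194  0.0968] z 0.021031593414061238 F [ 0.4595  1.0403 -1.7831] T [-0.1136  0.0612 -0.0008] w 0.24286343761980067
```

```bash
python3 -m creep '0 0 .1 0 0;0 0 0 0 0'|grep force; python3 st.py -.019 .095 .03|head -1
```

```text
wrist_force: [-0.9, -0.4, -1.2]
t 13.8 toe shelf [-0.0193  0.0968] z 0.020079636943411736 F [-0.8547 -0.4448 -1.2281] T [-0.0611  0.0045 -0.038 ] w 0.2392790776436277
```

```bash
python3 -m creep '0 0 .1 0 0;0 0 0 0 0'|grep force; python3 st.py -.019 .095 .03|head -1
```

```text
wrist_force: [-0.8, -0.6, 1.4]
t 14.05 toe shelf [-0.0192  0.0967] z 0.019353922844841796 F [-0.7962 -0.5965  1.3753] T [0.1338 0.0641 0.0351] w 0.24208176660485384
```

Contact: Fz jumped by about 3 N and Tx by about 0.2 Nm, at nominal toe z 19.4 mm. I'll ease off slightly and drag, rising with the slope (0.33 mm per cm).

```bash
python3 -m creep '0 0 -.03 0 0;-.3 0 -.01 0 0;-.5 0 -.017 0 0;-.5 0 -.017 0 0;-.5 0 -.016 0 0;0 0 0 0 0'|grep force; python3 st.py -.019 -.02 .03|head -1
```

```text
wrist_force: [-1.1, -1.3, 0.3]
t 14.8 toe shelf [-0.0192  0.0776] z 0.01998766700771923 F [-1.1151 -1.3399  0.3479] T [0.0241 0.0104 0.0195] w 0.2426760973438397
```

```bash
python3 -m creep '-.5 0 -.015 0 0;-.5 0 -.016 0 0;-.5 0 -.016 0 0;-.5 0 -.016 0 0;0 0 0 0 0'|grep force; python3 st.py -.019 -.02 .03|head -1
```

```text
wrist_force: [-0.7, -1.4, 0.5]
t 15.425 toe shelf [-0.0192  0.0577] z 0.02058811103749377 F [-0.6589 -1.3708  0.4556] T [0.0806 0.0345 0.0178] w 0.24414724126710935
```

```bash
python3 -m creep '-.5 0 -.016 0 0;-.5 0 -.016 0 0;-.5 0 -.016 0 0;0 0 0 0 0'|grep force; python3 st.py -.019 -.02 .03|head -1
python3 - <<'E'
from h import *;from station import r
c=r.capture("scene");np.savez("s4",**c)
cv2.imwrite("pics/s4.png",cv2.resize(c["image"][110:210,200:330,::-1],(780,600),interpolation=2))
E
```

```text
wrist_force: [0.6, -1.3, 1.7]
t 15.925 toe shelf [-0.0192  0.0427] z 0.02107300530287804 F [ 0.6151 -1.3202  1.716 ] T [0.0766 0.0313 0.0319] w 0.2383529173657549
```

View pics/s4.png

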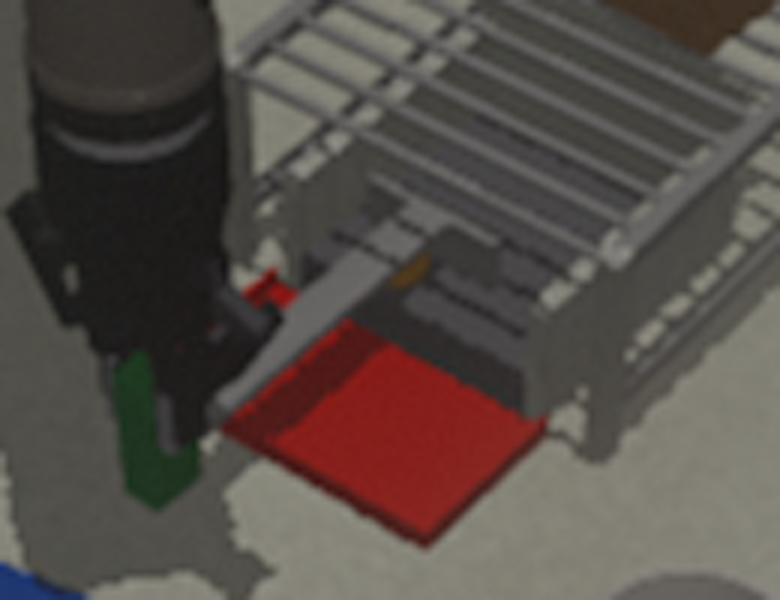

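The collar (410,270) sits just in front of the blade (about (450,220)) and is moving with it. I continue the drag.

```bash
python3 -m creep '-.5 0 -.02 0 0;-.5 0 -.018 0 0;-.5 0 -.018 0 0;-.5 0 -.017 0 0;0 0 0 0 0'|grep force; python3 st.py -.019 -.02 .03|head -1
```

```text
wrist_force: [0.1, -1.5, 0.5]
t 16.6 toe shelf [-0.0192  0.0226] z 0.021808606391092646 F [ 0.118 -1.473  0.496] T [0.0715 0.0571 0.0565] w 0.24340077248865696
```

```bash
python3 -m creep '-.4 0 -.014 0 0;-.4 0 -.014 0 0;-.4 0 -.014 0 0;-.3 0 -.01 0 0;0 0 0 0 0'|grep force; python3 st.py -.019 -.02 .03|head -1
```

```text
wrist_force: [-0.3, -1.4, -0.0]
t 17.225 toe shelf [-0.0192  0.008 ] z 0.022345861435256457 F [-0.34   -1.3607 -0.0196] T [ 0.1633 -0.058   0.0162] w 0.24118349121193597
```

```bash
python3 -m creep '-.4 0 -.013 0 0;-.4 0 -.013 0 0;0 0 0 0 0;0 0 0 0 0'|grep force; python3 st.py -.019 -.02 .03|head -1
python3 - <<'E'
from h import *;from station import r
c=r.capture("scene");np.savez("s5",**c)
cv2.imwrite("pics/s5.png",cv2.resize(c["image"][110:210,200:330,::-1],(780,600),interpolation=2))
E
```

```text
wrist_force: [-0.1, -1.5, 0.6]
t 17.725 toe shelf [-0.0192  0.    ] z 0.022558924033504464 F [-0.116  -1.4711  0.5894] T [-0.024   0.0271  0.038 ] w 0.24053129090741818
```

View pics/s5.png

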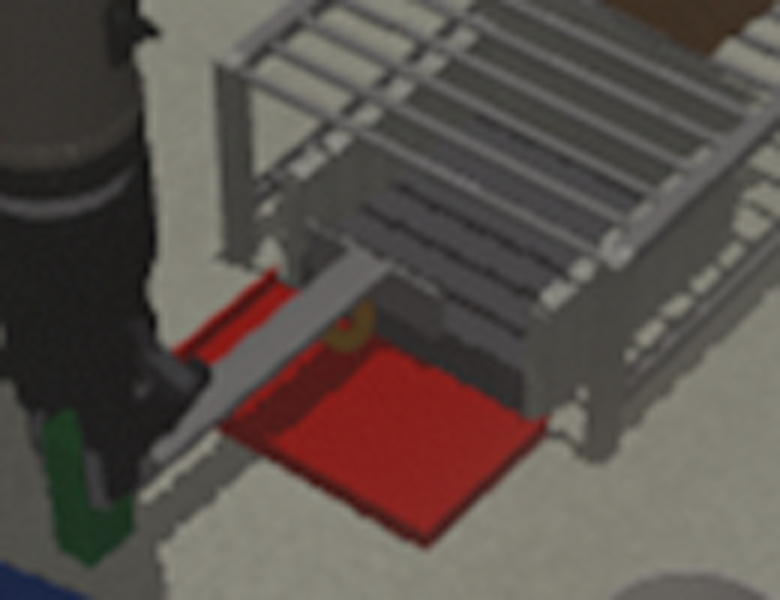

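The collar (350,325) is over the tray at the lip. A little further out will make sure it clears the edge.

```bash
python3 -m creep '-.5 0 -.012 0 0;-.5 0 0 0 0;-.5 0 0 0 0;-.5 0 0 0 0;0 0 0 0 0;0 0 -1 0 0;0 0 -2 0 0;0 0 -3 0 0;-3 0 -2 0 0;-5 0 0 0 0;-5 0 0 0 0;0 0 0 0 0'; python3 st.py -.019 -.02 .03
python3 - <<'E'
from h import *;from station import r
c=r.capture("scene");np.savez("s6",**c);t=r.capture("top");np.savez("t6",**t)
a=cv2.resize(c["image"][110:210,200:330,::-1],(400,300),interpolation=2);b=cv2.resize(t["image"][180:280,80:280,::-1],(800,300)[::1],interpolation=2)[:,:800]
cv2.imwrite("pics/s6.png",np.vstack([np.pad(a,((0,0),(0,400),(0,0))),b]))
E
```

```text
clock: 19.27
tool_pos: [0.5233, -0.1963, 0.1434]
orientation: [0.002, 0.686, 0.727, -0.0]
wrist_force: [0.5, 0.9, -1.5]
width: 0.241
t 19.275 toe shelf [-0.0188 -0.1551] z 0.10439834351045942 F [ 0.4828  0.9342 -1.5234] T [0.0659 0.0281 0.0254] w 0.24098701850525
(array([13.54, -0.  ,  7.46]), np.float64(-0.008), array([13.54,  0.1 ,  7.46]))
tool z tilt [ 0.0028 -0.0039 -1.    ]
```

View pics/s6.png

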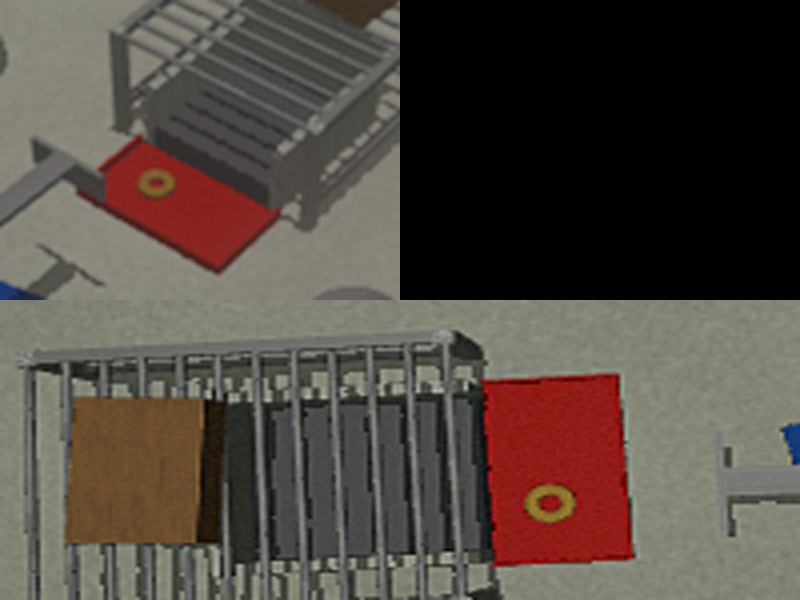

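The collar lies flat in the red tray, at (156,184) in the upper crop and (550,503) in the top crop. Now the rake goes back to the mat.

```bash
python3 -m creep '-3 1 0 0 0;-3 1 0 -.074 0;-2.5 1 0 -.074 0;-1 .5 0 -.074 0;0 0 0 0 0'
python3 - <<'E'
from h import *;from station import r
s=r.get_state();print(s["tool_pos"],togo(s,[.5703,-.2994,.048],np.radians(106.45)))
E
```

```text
clock: 20.0
tool_pos: [0.5692, -0.2797, 0.1412]
orientation: [0.0, 0.598, 0.802, 0.0]
wrist_force: [-0.8, 0.8, -1.4]
width: 0.244
[ 0.56921438 -0.27969865  0.14124472] (array([-1.92, -0.46,  9.32]), np.float64(0.002), array([-1.92, -0.46,  9.32]))
```

```bash
python3 -m creep '-1.9 -.45 1.5 0 0;0 0 3 0 0;0 0 2.5 0 0;0 0 1.5 0 0;0 0 .8 0 0;0 0 0 0 0;0 0 0 0 0'
python3 - <<'E'
from h import *;from station import r
s=r.get_state();print(s["tool_pos"],togo(s,[.5703,-.2994,.0422],np.radians(106.45)),s["wrist_torque"])
E
python3 -m creep '0 0 .2 0 0;0 0 .1 0 0;0 0 0 0 0';python3 -m creep '0 0 .1 0 0;0 0 0 0 0'
```

```text
clock: 20.88
tool_pos: [0.57, -0.3008, 0.0489]
orientation: [0.001, 0.598, 0.801, 0.0]
wrist_force: [-0.0, -0.9, -0.3]
width: 0.248
[ 0.56997058 -0.30084149  0.04887925] (array([0.13, 0.07, 0.67]), np.float64(0.001), array([0.13, 0.07, 0.67])) [-0.08644915 -0.00498845  0.06536662]
clock: 21.25
tool_pos: [0.5694, -0.3005, 0.0449]
orientation: [-0.0, 0.598, 0.801, 0.0]
wrist_force: [0.1, 1.1, -1.4]
width: 0.243
clock: 21.5
tool_pos: [0.5693, -0.3004, 0.0438]
orientation: [-0.0, 0.598, 0.801, 0.0]
wrist_force: [0.0, 0.9, -1.1]
width: 0.241
```

```bash
python3 -m creep '0 0 .1 0 0;0 0 0 0 0'; python3 -m creep '0 0 .05 0 0;0 0 0 0 0'
```

```text
clock: 21.75
tool_pos: [0.5693, -0.3004, 0.0428]
orientation: [-0.0, 0.598, 0.801, 0.0]
wrist_force: [0.7, -1.0, -1.8]
width: 0.243
clock: 22.0
tool_pos: [0.5694, -0.3005, 0.0424]
orientation: [-0.0, 0.598, 0.801, 0.0]
wrist_force: [-0.1, 1.0, -1.7]
width: 0.242
```

```bash
python3 -m creep '0 0 .05 0 0;0 0 0 0 0';python3 -m creep '0 0 .05 0 0;0 0 0 0 0'
```

```text
clock: 22.25
tool_pos: [0.5695, -0.3005, 0.0423]
orientation: [-0.0, 0.598, 0.801, 0.0]
wrist_force: [-1.3, 0.4, 2.4]
width: 0.244
clock: 22.5
tool_pos: [0.5694, -0.3005, 0.0423]
orientation: [-0.0, 0.598, 0.801, 0.0]
wrist_force: [-2.0, 1.3, 6.2]
width: 0.246
```

Contact at the same height as at the start (42.3 mm), so I release and withdraw.

```bash
python3 -m creep '0 0 -.06 0 .3;0 0 0 0 .4;0 0 0 0 .6;0 0 0 0 .7;0 0 -1 0 .7;0 0 -3 0 .7;0 0 -5 0 .7;0 0 -5 0 1;0 0 -5 0 1;-4 0 0 0 1;-4 0 0 0 1;0 0 0 0 1'
python3 - <<'E'
from h import *;from station import r
c=r.capture("scene");np.savez("s7",**c);t=r.capture("top");np.savez("t7",**t)
a=cv2.resize(c["image"][100:330,90:390,::-1],(400,306),interpolation=2);b=cv2.resize(t["image"][130:290,90:420,::-1],(600,290),interpolation=2)
cv2.imwrite("pics/s7.png",np.vstack([np.pad(a,((0,0),(0,200),(0,0))),b]))
E
```

```text
clock: 24.0
tool_pos: [0.5908, -0.3809, 0.2327]
orientation: [0.001, 0.6, 0.8, -0.001]
wrist_force: [-0.7, 0.6, 0.6]
width: 1.0
```

View pics/s7.png

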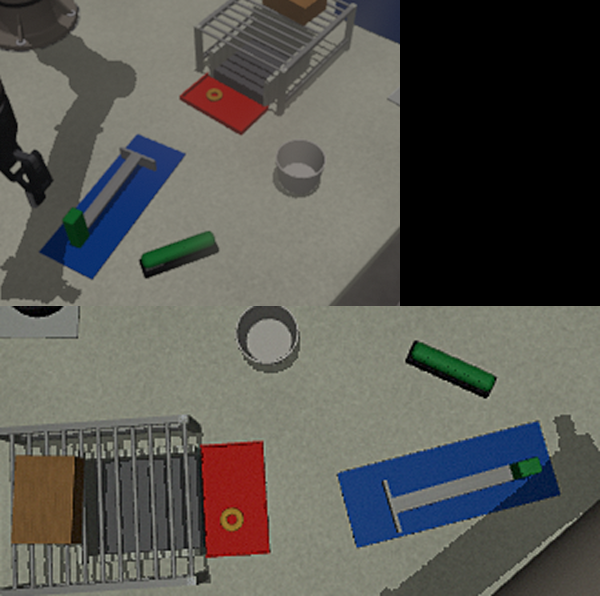

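The rake stands upright on the mat (handle (75,228), blade (138,158)). The collar is in the tray, and the carton, stapler and tub look unmoved.

```bash
python3 -c "
from station import r
print(r.finish_job())"
```

```text
the job is handed in; nothing more can be done
None
```

The brass collar is in the red tray and the rake is back on its blue mat. I handed the job in at about 24 s of the 61 s allowed.

- **Reach and feel:** I gripped the rake at its handle with 110–120 N and went in about 30 mm beyond the collar's far edge. I then lowered the blade in 1 mm steps until it touched the floor. Contact showed as about 3 N up and 0.2 Nm.
- **Drag:** I eased off slightly and drew the collar out while rising with the floor's slope. The blade pressed on the floor with about 1–3 N the whole way.
- **Return:** The rake met the mat at 42.3 mm tool height, against 42.2 mm when I picked it up, so it did not slip noticeably in the fingers.
- **Last pictures:** The scene and top views show the collar flat in the tray, the rake upright on the mat and the gripper clear. The carton, stapler and tub look unmoved by eye; I did not measure them again.
- **One disagreement:** I put the floor at about 20 mm where the blade touched, a little under the 20.8 mm minimum given for that depth. My blade height is probably 1–2 mm low. I found the floor by touch, so this did not affect the drag.

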